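# Put the bench test kit back in its nests

### The arm

A 6-joint arm with a two-finger parallel gripper is mounted at the origin on the work surface. World frame = base frame: x ahead of the robot, y to its left, z up, the work surface at z = 0. Lengths are in m, angles in rad, forces in N, time in s.
With the tool pointing down it reaches from about 0.225 to 0.875 m from the base axis. Payload 3.4 kg.
Tool frame: the origin (TCP) lies at the very end of the fingers, on their centre line; the grasp point (between the pads) lies 19 mm behind it; z points along the fingers, y is the direction in which the jaws open and shut (so a half turn about z gives the same grasp; the last joint's range is limited). The gripper opens to 85 mm and grips with 20 to 120 N. Pads are 22 mm wide; open, the fingers measure 114 mm over their backs; the gripper's body (76 mm by 85 mm) begins 54 mm behind the grasp point. The pads swing forward as they close: fully open they stand 13 mm farther back than shut.
Start: joints at [1.214, 0.276, 1.505, -0, 1.361, -0.121], TCP at [0.134, 0.559, 0.231] pointing down, gripper open.
Joint ranges: [-2.89, 2.89], [-0.75, 2.08], [0.22, 2.7], [-1.18, 4.32], [0.11, 2.71], [-2.7, 2.7]. Speed limits (rad/s): [2.57, 2.57, 3.14, 3.14, 3.14, 3.14].

### API

Orientations are given as a unit quaternion [w, x, y, z].
In Python, from rig import manip, viewer, job gives the robot as it stands.
- The arm moves only by the shell command python3 -m crank 'ROWS' [OPENING] [FORCE]. ROWS is JSON, a list of rows, each a list of 6 numbers: the shift along the tool's x, y, z in m, then the turn, a rotation vector about the tool's x, y, z in degrees. In form: [[dx, dy, dz, rx, ry, rz], ...]. A call has 1 to 20 rows; each row is the pose to reach, as a shift and turn from the pose measured when the call began, along the tool's axes at that moment; what a row does not reach only later rows make up. A row lasts 1/8 s, in which the tool goes at most 62.5 mm and 10.7 degrees, less where a joint would pass 70% of its speed; a pose out of reach is approached as far as the arm can. A call with a gripper value outside its range is refused whole. OPENING is the opening, from 0 (shut) to 1 (fully open), set as the call begins (- or left out, the last holds). The fingers move at their own pace and stop on an object; FORCE is the grip in N (left out, the last holds). Time passes only in rows, so rows that repeat a pose let the fingers close. It gives the time, the measured TCP pose, the force and the opening at its end, in the units of the state.
- manip.get_state(): the state, without advancing time (a new reading comes with each control period).
- viewer.get_image(name): name is "scene" or "top" or "wrist"; returns a dict with "frame" (420x560x3 uint8, blue, green, red), "range_z" (420x560 float32, m along the optical axis (not along the pixel's ray), 0 where there is no reading), "intrinsics" (3x3 intrinsics, pixels), "world_from_camera" (4x4, takes a point from camera to world coordinates); the wrist camera has in their place "mount" (4x4, takes a point from camera to tool coordinates, whose origin is the TCP and whose axes are the flange's). Camera axes: x right, y up, looking along -z (the intrinsics and any distortion apply to the point x, -y, -z); pixel columns grow to the right and rows downward; lengths in m; the calibration is good to about 2 mm. A picture is of the moment at which its call begins: read the wrist's pose just before it.
- job.sign_off(): hands the job in, once; it reports no verdict.
The state is a dict: "clock": time; "qpos": joint angles; "qd": joint speeds; "effort": joint torques, N m; "position": TCP position; "ee_rot": TCP orientation; "contact_force": force on the tool from outside, world axes, zero at the start; "moment": the same for the moment, N m; "width": finger opening in m.
Only numpy, scipy, OpenCV 4.12 (cv2) and the standard library are available. Lean on these libraries where they do the work, as an engineer would, in place of code of your own. Each camera call takes 0.05 s, during which the arm holds its last target. There are 200 camera calls.

### The job

Clear the bench test: put the circuit board, the round transformer, the square heat sink and the long resistor bar each into the grey nest whose shape and size matches it, lying flat inside the rim. Lift the board straight up and level off the two pins of its stand and keep it level, set the parts down without dropping or knocking them, and leave the glass beaker standing where it is.

Things in the scene. Friction and masses are not known exactly. Their poses are not given: they have to be found in the camera images.
- board: Loose dark green circuit board, 84 (x) x 56 (y) x 5 mm; on its middle a black block 36 (x) x 26 (y) mm to grip by, top 37 mm above the board's underside; low parts beside it end 12 mm up. 9 mm holes at x = +-32 mm fit the stand's pins; it starts on the stand (same yaw), underside 20 mm above the table. Origin: centre of underside, z up. About 120 g.
- transformer: Loose round potted transformer, a black disc 56 mm in diameter and 34 mm high, standing flat, small steel washer and brass stud on top. Origin: centre of its underside; z is its axis, up. About 300 g.
- heatsink: Loose square aluminium heat sink, 46 mm by 46 mm, 34 mm high: an 8 mm base with six upright fins along its x. Firm to grip on any of its four sides. Origin: centre of its underside; x and y along its sides, z up. About 140 g.
- bar: Loose brass-coloured power resistor bar, 84 mm long (its x), 24 mm wide (its y), 30 mm high, seven thin dark marks across its top. Origin: centre of its underside; z up. About 200 g.
- nest_board: Fixed grey plastic nest: a flat tray 10 mm high, light rim, dark floor 4 mm above its underside, rim 6 mm thick. Origin: centre of underside, on the table; z up. This is the large rectangle, outside 112 mm (x) by 84 mm (y), inside 100 by 72 mm: it takes the circuit board, long side along long side, either way round.
- nest_round: Fixed grey plastic nest: a flat tray 10 mm high, light rim, dark floor 4 mm above its underside, rim 6 mm thick. Origin: centre of underside, on the table; z up. This is the round one, outside diameter 84 mm, inside 72 mm: it takes the transformer.
- nest_square: Fixed grey plastic nest: a flat tray 10 mm high, light rim, dark floor 4 mm above its underside, rim 6 mm thick. Origin: centre of underside, on the table; z up. This is the square one, outside 74 by 74 mm (along its x and y), inside 62 by 62 mm: it takes the heat sink, in any of four turns.
- nest_bar: Fixed grey plastic nest: a flat tray 10 mm high, light rim, dark floor 4 mm above its underside, rim 6 mm thick. Origin: centre of underside, on the table; z up. This is the long narrow one, outside 112 mm (x) by 52 mm (y), inside 100 by 40 mm: it takes the resistor bar, either way round.
- stand: Fixed aluminium stand under the board: base 96 (x) x 60 (y) x 8 mm, posts that carry the board 20 mm above the table, two upright 5 mm pins at x = +-32 mm through the board's holes, tips 38 mm above the table (the board is free once lifted 20 mm). Origin: centre of underside on the table, z up.
- beaker: Loose small glass beaker standing empty among the parts, 54 mm across the rim, 60 mm high: to be left alone. Origin: centre of its underside; z up.

How it is judged:
At the end, for the whole second after the job is handed in: Each of the four parts lies flat (tilt under 0.08 rad) on the floor of its own nest (centre within 12.5 mm of the nest's centre horizontally, underside less than 7 mm above the nest's underside), released and at rest; the beaker stands upright within 25 mm of where it was (horizontal distance between board and nest_board below 0.0125 m and z of board in the frame of nest_board below 0.007 m and angle between each of board, bar, heatsink, transformer's own z axis and vertical below 0.08 rad and linear speed of each of board, bar, heatsink, transformer below 0.02 m/s and angular speed of each of board, bar, heatsink, transformer below 0.2 rad/s and horizontal distance between bar and nest_bar below 0.0125 m and z of bar in the frame of nest_bar below 0.007 m and horizontal distance between heatsink and nest_square below 0.0125 m and z of heatsink in the frame of nest_square below 0.007 m and horizontal distance between transformer and nest_round below 0.0125 m and z of transformer in the frame of nest_round below 0.007 m and distance of beaker from where it was at the start of the episode below 0.025 m and angle between beaker's own z axis and vertical below 0.1 rad); the robot touches nothing.
It fails at once if a part is dropped or knocked along (faster than 0.7 m/s with its underside less than 28 mm above the table) ((linear speed of board above 0.7 m/s and height (world z) of board below 0.028 m) or (linear speed of bar above 0.7 m/s and height (world z) of bar below 0.028 m) or (linear speed of heatsink above 0.7 m/s and height (world z) of heatsink below 0.028 m) or (linear speed of transformer above 0.7 m/s and height (world z) of transformer below 0.028 m)).
It fails at once if the circuit board is tilted by more than 0.25 rad (cocked on its pins or carried askew) (angle between board's own z axis and vertical above 0.25 rad).
It fails at once if the beaker is pushed more than 25 mm or tipped by more than 0.35 rad (distance of beaker from where it was at the start of the episode above 0.025 m or angle between beaker's own z axis and vertical above 0.35 rad).
It also fails if it takes over 128 s, if anything falls off the work surface, if the arm or the gripper's body presses on something with over 40 N, if the wrist force passes 120 N, or if a joint passes its speed limit or range.

## Working session

There is one attempt and no reset: what is moved stays moved. The work goes in short steps, Python scripts to look and compute and a shell command to move; the robot and the scene stay as the last step left them, time stands still between calls to the robot, and variables do not carry over. Pictures are saved under pics/ and viewed, about 12 in all and at most 16, crops included, and the job is handed in when it is done.

```bash
ls; mkdir -p pics; python3 - <<'E'
from rig import manip, viewer
import cv2,numpy as np
print(manip.get_state())
for n in ("top","scene"):
    d=viewer.get_image(n); np.savez(f"pics/{n}0.npz",**d); cv2.imwrite(f"pics/{n}0.png",d["frame"]); print(n,d["intrinsics"].tolist(),d["world_from_camera"].tolist(),[k for k in d], (d["range_z"]>0).mean())
E
```

```text
pics
{'clock': 0.0, 'qpos': array([ 1.21399080e+00,  2.76623592e-01,  1.50613696e+00, -3.77235011e-05,
        1.36068915e+00, -1.21010990e-01]), 'qd': array([-4.33700152e-05,  1.47022071e-05,  1.41114835e-03,  5.33420293e-04,
        1.89575741e-03,  1.22443850e-03]), 'effort': array([-3.08517365e-04, -4.16777050e+01, -2.45797223e+01, -1.36876946e-05,
        1.12489332e-02,  6.88169266e-06]), 'position': array([0.13416856, 0.55858707, 0.23042187]), 'ee_rot': array([-2.01808781e-04,  1.17620360e-01,  9.93058200e-01, -9.06517223e-04]), 'contact_force': array([ 0.36363965, -0.17525081,  0.17622527]), 'moment': array([0.00133275, 0.02884093, 0.00666237]), 'width': 0.0851755298358054}
top [[498.8862106644524, 0.0, 279.21603237186844], [0.0, 498.8862106644524, 205.36539547958472], [0.0, 0.0, 1.0]] [[0.0218782171673538, 0.9933004105822898, -0.11347086829064364, 0.39328311824300266], [-0.9997530674229786, 0.02129483827091799, -0.006350908703508349, 0.003822233292799592], [-0.0038920164340555904, 0.11358179519654522, 0.9935210254483833, 1.133761431664352], [0.0, 0.0, 0.0, 1.0]] ['frame', 'range_z', 'intrinsics', 'world_from_camera'] 0.9961947278911565
scene [[529.5504477764165, 0.0, 279.30835971618023], [0.0, 529.5504477764165, 205.6999536443862], [0.0, 0.0, 1.0]] [[0.5430044570079617, -0.46911275451580997, 0.6964764053577679, 1.2535180930284497], [0.839523398422102, 0.28488446949634394, -0.46264597970974625, -0.504916212035613], [0.01861781865023626, 0.8359270677459703, 0.5485246705831296, 0.6600347981344649], [0.0, 0.0, 0.0, 1.0]] ['frame', 'range_z', 'intrinsics', 'world_from_camera'] 0.9960544217687075
```

View pics/top0.png

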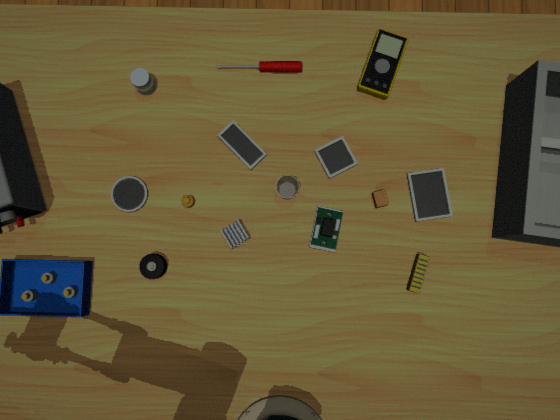

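View pics/scene0.png

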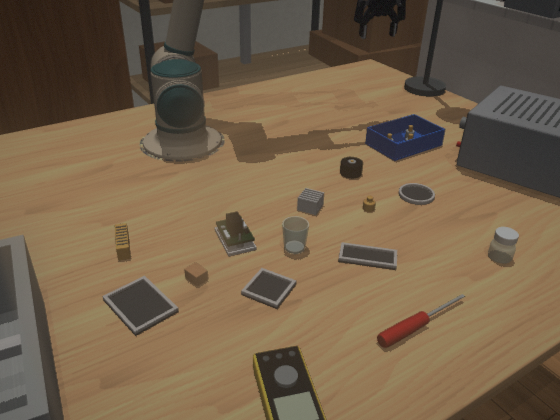

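The top view (x up, y left) shows these pixel positions:
- **Parts:** board on stand (327,229), transformer (152,266), heat sink (235,234), bar (418,272), beaker (287,187).
- **Nests:** board (430,194), round (129,194), square (336,157), bar (242,145).

The scene view agrees. A wooden cube near (380,198) and a brass knob near (188,201) are distractors.

```bash
cat > h.py <<'E'
import cv2,numpy as np
from scipy.spatial.transform import Rotation as R
def world(d,T):
    K=d["intrinsics"];z=d["range_z"];v,u=np.mgrid[:z.shape[0],:z.shape[1]]
    P=np.stack([(u-K[0,2])/K[0,0]*z,-(v-K[1,2])/K[1,1]*z,-z],-1)
    W=P@T[:3,:3].T+T[:3,3]; W[z<=0]=np.nan
    return W
def rect(W,box,zl,zh):
    x0,y0,x1,y1=box; A=W[y0:y1,x0:x1].reshape(-1,3); A=A[(A[:,2]>zl)&(A[:,2]<zh)]
    if len(A)<6: return len(A)
    m=np.median(A[:,:2],0); 
    (c,s,a)=cv2.minAreaRect((A[:,:2]*1000).astype(np.float32))
    if s[0]<s[1]: s=s[::-1];a+=90
    return len(A),"c",np.round(c,1),"s",np.round(s,1),"longaxis deg",round((a+90)%180-90,1),"med",np.round(m*1000,1),"z",np.round(np.percentile(A[:,2],[10,50,90])*1000,1)
E
python3 - <<'E'
from h import *
d=np.load("pics/top0.npz");W=world(d,d["world_from_camera"])
for k,c in dict(table1=(210,300),table2=(380,330),blk=(327,229),tr=(152,266),bar=(418,272),nb=(430,194),nr=(129,194),ns=(336,157),nbar=(242,145)).items(): print(k,np.round(W[c[1],c[0]]*1000,1))
B=dict(blk=((300,195,355,262),.050,.065),board=((300,195,355,262),.019,.034),tr=((130,245,175,288),.029,.039),hs=((215,213,255,255),.028,.040),bar=((398,245,438,300),.025,.036),nb=((398,160,460,230),.007,.014),nr=((105,170,152,218),.007,.014),ns=((310,133,362,182),.007,.014),nbar=((212,116,270,172),.007,.014),beaker=((270,168,306,206),.04,.066),cube=((368,186,392,210),.008,.1),knob=((176,190,200,212),.008,.1))
for k,b in B.items(): print(k,rect(W,*b))
E
```

```text
table1 [306.4 160.9   3.9]
table2 [ 249.1 -218.6    1.5]
blk [466.9 -93.4  59.5]
tr [379.3 284.9  40.3]
bar [ 378.9 -297.    27.6]
nb [ 555.9 -332.7    3.4]
nr [541.  354.9   5.1]
ns [ 637.  -117.2    4.9]
nbar [661.1 100.2   3.3]
blk (206, 'c', array([471.7, -95.5]), 's', array([36.3, 25.6]), 'longaxis deg', -11.6, 'med', array([471.3, -95.6]), 'z', array([55.3, 58.1, 61. ]))
board (728, 'c', array([471.5, -95.7]), 's', array([84.1, 56.2]), 'longaxis deg', -10.5, 'med', array([469.2, -94.3]), 'z', array([24. , 27. , 31.3]))
tr (484, 'c', array([379.3, 286.6]), 's', array([53.5, 52.3]), 'longaxis deg', -89.2, 'med', array([379.1, 286.3]), 'z', array([32.4, 35.3, 37.6]))
hs (227, 'c', array([453.6, 108.1]), 's', array([46.3, 45.7]), 'longaxis deg', -57.4, 'med', array([453.4, 108.8]), 'z', array([31.9, 34.9, 37.5]))
bar (441, 'c', array([ 376.4, -299.3]), 's', array([84. , 25.7]), 'longaxis deg', -16.9, 'med', array([ 376.8, -298.1]), 'z', array([28.3, 31.2, 33.9]))
nb (720, 'c', array([ 556. , -324.9]), 's', array([143.1, 133.5]), 'longaxis deg', 5.2, 'med', array([ 554.4, -327.1]), 
[... 236 characters left out ...]
.4,  99.3]), 'longaxis deg', 1.2, 'med', array([ 634.5, -118.8]), 'z', array([ 7.5,  9.8, 12.6]))
nbar (463, 'c', array([675.9,  89.5]), 's', array([134.8, 102.5]), 'longaxis deg', 40.3, 'med', array([660. , 100.6]), 'z', array([ 7.4, 10.2, 13. ]))
beaker (169, 'c', array([557.4,  -6.4]), 's', array([50.9, 50. ]), 'longaxis deg', 1.3, 'med', array([568.8,  -7.2]), 'z', array([44.1, 59.3, 63. ]))
cube (228, 'c', array([ 541.3, -215.5]), 's', array([36.3, 28.7]), 'longaxis deg', 14.8, 'med', array([ 541. , -214.3]), 'z', array([19.5, 25. , 27.8]))
knob (128, 'c', array([526.6, 217. ]), 's', array([26.9, 25.4]), 'longaxis deg', 46.5, 'med', array([525.7, 215.5]), 'z', array([18.9, 23.8, 34.4]))
```

```bash
python3 - <<'E'
from h import *
d=np.load("pics/top0.npz");K=d["intrinsics"];T=d["world_from_camera"];hsv=cv2.cvtColor(d["frame"],cv2.COLOR_BGR2HSV)
def ray(p,z):
    r=np.c_[(p[:,0]-K[0,2])/K[0,0],-(p[:,1]-K[1,2])/K[1,1],-np.ones(len(p))]@T[:3,:3].T
    return (T[:3,3]+r*((z-T[2,3])/r[:,2])[:,None])[:,:2]
for k,(x0,y0,x1,y1) in dict(nb=(398,160,460,230),nr=(105,170,152,218),ns=(310,133,362,182),nbar=(212,116,270,172)).items():
    m=(hsv[y0:y1,x0:x1,1]<75).astype(np.uint8)
    c=max(cv2.findContours(m,cv2.RETR_EXTERNAL,cv2.CHAIN_APPROX_NONE)[0],key=cv2.contourArea)[:,0]+[x0,y0]
    w=ray(c.astype(float),.01)*1000
    print(k,cv2.minAreaRect(w.astype(np.float32)),cv2.minEnclosingCircle(w.astype(np.float32)))
E
```

```text
nb ((554.8287353515625, -329.3408203125), (112.9564437866211, 87.0757827758789), 9.730341911315918) ((554.627685546875, -328.8309326171875), 68.97027587890625)
nr ((541.6361083984375, 353.62396240234375), (80.406005859375, 82.47349548339844), 1.2306839227676392) ((541.7000122070312, 354.3227233886719), 42.02627944946289)
ns ((636.8716430664062, -115.98588562011719), (74.53829193115234, 75.99003601074219), 28.137577056884766) ((637.1135864257812, -115.412841796875), 51.3620491027832)
nbar ((660.8174438476562, 101.01890563964844), (113.1552963256836, 52.45069885253906), 45.78843307495117) ((661.146484375, 100.78302764892578), 60.81912612915039)
```

```bash
cat > go.py <<'E'
# usage: go.py x y z jaw_deg  (mm) ... -> row from present pose
import sys
from h import *
from rig import manip
s=manip.get_state();p=s["position"];q=s["ee_rot"];R0=R.from_quat([q[1],q[2],q[3],q[0]])
x,y,z,j=map(float,sys.argv[1:5])
q1=np.degrees(np.arctan2(y,x)); q6=[a for a in (q1-j,q1-j+180,q1-j-180) if abs(a)<150]
q6=min(q6,key=lambda a:abs(a-np.degrees(s["qpos"][5]))); jj=np.radians(q1-q6)
Y=np.array([np.cos(jj),np.sin(jj),0]);Z=np.array([0,0,-1.]);T=np.c_[np.cross(Y,Z),Y,Z]
d=R0.inv().apply(np.array([x,y,z])/1000-p); r=np.degrees((R0.inv()*R.from_matrix(T)).as_rotvec())
print("row",np.round(d,4).tolist(),np.round(r,1).tolist(),"n>=",round(np.linalg.norm(d)/.0625,1),round(np.linalg.norm(r)/10.7,1),"q6",round(q6),"clock",s["clock"],"w",round(s["width"],4),"F",np.round(s["contact_force"],1),"p",np.round(p*1000,1))
E
python3 go.py 379.3 286.5 180 76.5
```

```text
row [-0.3019, -0.2073, 0.0508] [-0.1, -0.0, -0.0] n>= 5.9 0.0 q6 -39 clock 0.1 w 0.0852 F [0.1 0.6 0.6] p [134.1 558.6 230.5]
```

```bash
python3 -m crank '[[-0.05,-0.034,0.01,0,0,0],[-0.1,-0.07,0.02,0,0,0],[-0.15,-0.104,0.03,0,0,0],[-0.2,-0.138,0.04,0,0,0],[-0.25,-0.172,0.045,0,0,0],[-0.28,-0.195,0.05,0,0,0],[-0.302,-0.207,0.051,0,0,0],[-0.302,-0.207,0.051,0,0,0],[-0.302,-0.207,0.051,0,0,0]]' 1 40
python3 go.py 379.3 286.5 60 76.5
python3 - <<'E'
from h import *
from rig import manip,viewer
s=manip.get_state();d=viewer.get_image("wrist");cv2.imwrite("pics/w1.png",d["frame"])
q=s["ee_rot"];M=np.eye(4);M[:3,:3]=R.from_quat([q[1],q[2],q[3],q[0]]).as_matrix();M[:3,3]=s["position"]
W=world(d,M@d["mount"]);print(np.round(d["mount"],3).tolist(), rect(W,(0,0,560,420),.028,.040),(W[...,2]>.028).sum())
E
```

```text
clock: 1.23
position: [0.3788, 0.287, 0.1796]
ee_rot: [-0.001, 0.118, 0.993, -0.001]
contact_force: [0.3, 0.1, 0.3]
width: 0.0853
row [-0.0008, -0.0002, 0.1196] [-0.1, -0.1, -0.0] n>= 1.9 0.0 q6 -39 clock 1.225 w 0.0853 F [0.3 0.1 0.3] p [378.8 287.  179.6]
[[-0.001, 0.953, 0.302, 0.078], [1.0, 0.001, 0.001, -0.0], [0.001, 0.302, -0.953, -0.143], [0.0, 0.0, 0.0, 1.0]] (6934, 'c', array([416.3, 295.9]), 's', array([422.5, 146.4]), 'longaxis deg', -64.0, 'med', array([379.7, 292.1]), 'z', array([30.4, 33.7, 37. ])) 42885
```

View pics/w1.png

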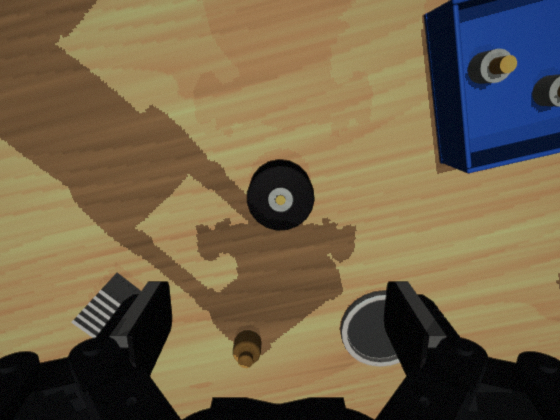

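The wrist view shows the transformer at (280,195), midway between the fingers in x. I'll refine its position from depth.

```bash
cat > wr.py <<'E'
# wr.py pic zlo zhi x0 y0 x1 y1 [more boxes]
import sys
from h import *
from rig import manip,viewer
s=manip.get_state();d=viewer.get_image("wrist");cv2.imwrite("pics/"+sys.argv[1]+".png",d["frame"])
q=s["ee_rot"];M=np.eye(4);M[:3,:3]=R.from_quat([q[1],q[2],q[3],q[0]]).as_matrix();M[:3,3]=s["position"]
W=world(d,M@d["mount"]);np.savez("pics/"+sys.argv[1]+".npz",W=W)
a=sys.argv[2:]
for i in range(0,len(a),6): print(rect(W,tuple(map(int,a[i+2:i+6])),float(a[i]),float(a[i+1])))
E
python3 wr.py w2 .028 .038 235 150 325 240 .007 .013 330 285 395 370; python3 go.py 379.3 286.5 60 76.5
```

```text
(3510, 'c', array([379.2, 288.4]), 's', array([55.1, 54.5]), 'longaxis deg', 32.1, 'med', array([377.7, 288.5]), 'z', array([32.7, 33.8, 34.9]))
(758, 'c', array([541.1, 337.1]), 's', array([84., 49.]), 'longaxis deg', -1.7, 'med', array([536.1, 331.1]), 'z', array([ 7.9,  9.2, 10.1]))
row [-0.001, -0.0005, 0.1197] [-0.1, -0.0, 0.1] n>= 1.9 0.0 q6 -39 clock 1.325 w 0.085 F [-0.5  0.8 -0. ] p [378.6 287.4 179.7]
```

```bash
python3 -m crank '[[0,0,0.05,0,0,0],[0,0,0.1,0,0,0],[0,0,0.14,0,0,0],[0,0,0.16,0,0,0],[0,0,0.17,0,0,0],[0,0,0.17,0,0,0]]'
python3 -m crank '[[0,0,0,0,0,0],[0,0,0,0,0,0],[0,0,0,0,0,0],[0,0,0,0,0,0],[0,0,0,0,0,0],[0,0,0,0,0,0],[0,0,0,0,0,0],[0,0,0,0,0,0]]' 0 50
python3 go.py 379 288 180 76.5
```

```text
clock: 2.08
position: [0.378, 0.2876, 0.0096]
ee_rot: [-0.001, 0.117, 0.993, -0.001]
contact_force: [-1.0, 0.4, -0.5]
width: 0.0853
clock: 3.08
position: [0.3787, 0.2882, 0.011]
ee_rot: [0.0, 0.117, 0.993, 0.0]
contact_force: [-1.1, 1.3, 5.1]
width: 0.0542
row [-0.0004, -0.0001, -0.169] [0.0, 0.0, 0.1] n>= 2.7 0.0 q6 -39 clock 3.075 w 0.0542 F [-1.1  1.3  5.1] p [378.7 288.2  11. ]
```

```bash
python3 -m crank '[[0,0,-0.01,0,0,0],[0,0,-0.04,0,0,0],[0,0,-0.07,0,0,0],[0,0,-0.1,0,0,0],[0,0,-0.11,0,0,0],[0,0,-0.11,0,0,0]]'
python3 go.py 541.4 354 120 76.5
```

```text
clock: 3.82
position: [0.3788, 0.2882, 0.1214]
ee_rot: [0.001, 0.117, 0.993, 0.0]
contact_force: [-0.0, 0.2, -2.4]
width: 0.0546
row [-0.143, 0.1017, 0.0017] [0.1, 0.1, 0.1] n>= 2.8 0.0 q6 -43 clock 3.825 w 0.0546 F [-0.   0.2 -2.4] p [378.8 288.2 121.4]
```

```bash
python3 -m crank '[[-0.03,0.02,0,0,0,0],[-0.07,0.05,0,0,0,0],[-0.11,0.08,0,0,0,0],[-0.135,0.096,0,0,0,0],[-0.143,0.102,0,0,0,0],[-0.143,0.102,0,0,0,0],[-0.143,0.102,0,0,0,0]]'
python3 go.py 541.4 354 16 76.5; python3 wr.py w3 .007 .013 0 0 560 420
```

```text
clock: 4.7
position: [0.5396, 0.3536, 0.1211]
ee_rot: [-0.001, 0.117, 0.993, -0.0]
contact_force: [0.4, -1.4, -2.4]
width: 0.0541
row [-0.0018, 0.0009, 0.1051] [-0.1, -0.1, 0.1] n>= 1.7 0.0 q6 -43 clock 4.7 w 0.0541 F [ 0.4 -1.4 -2.4] p [539.6 353.6 121.1]
(2367, 'c', array([547.2, 312.6]), 's', array([466.2, 123.2]), 'longaxis deg', -71.9, 'med', array([524.6, 351.4]), 'z', array([ 8.2,  9.5, 10.6]))
```

View pics/w3.png

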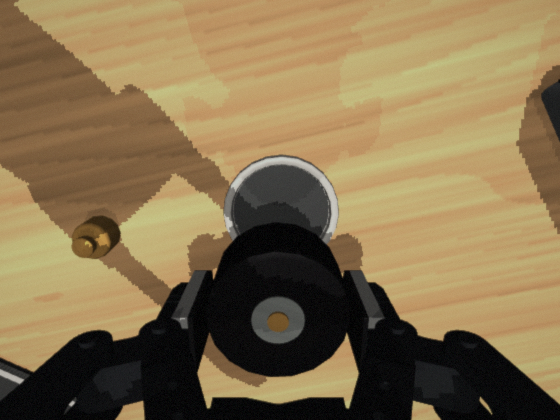

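The disc (278,320) is lined up with the round nest (281,200). I'll lower it.

```bash
python3 -m crank '[[-0.001,0.001,0.04,0,0,0],[-0.002,0.001,0.07,0,0,0],[-0.002,0.001,0.09,0,0,0],[-0.002,0.001,0.1,0,0,0],[-0.002,0.001,0.104,0,0,0],[-0.002,0.001,0.106,0,0,0],[-0.002,0.001,0.106,0,0,0]]'
```

```text
clock: 5.62
position: [0.5424, 0.3544, 0.0162]
ee_rot: [0.0, 0.117, 0.993, 0.0]
contact_force: [-0.6, 0.4, -2.1]
width: 0.0542
```

```bash
python3 -m crank '[[0,0,0.001,0,0,0],[0,0,0.002,0,0,0],[0,0,0.002,0,0,0]]'; python3 -m crank '[[0,0,0,0,0,0],[0,0,0,0,0,0],[0,0,0,0,0,0],[0,0,0,0,0,0],[0,0,-0.03,0,0,0],[0,0,-0.08,0,0,0],[0,0,-0.13,0,0,0],[0,0,-0.16,0,0,0],[0,0,-0.16,0,0,0]]' 1
python3 wr.py w4 .032 .045 200 100 360 300 .007 .013 200 100 360 300;python3 go.py 453.6 108.5 180 32.6
```

```text
clock: 6.0
position: [0.5428, 0.3546, 0.0151]
ee_rot: [0.001, 0.117, 0.993, 0.001]
contact_force: [-1.8, -0.0, 2.5]
width: 0.0545
clock: 7.12
position: [0.544, 0.3554, 0.1783]
ee_rot: [0.004, 0.116, 0.993, 0.002]
contact_force: [0.1, 0.3, -1.1]
width: 0.0857
(3645, 'c', array([543. , 354.1]), 's', array([55. , 54.7]), 'longaxis deg', -66.0, 'med', array([541.5, 354.4]), 'z', array([36.7, 37.8, 38.9]))
(1765, 'c', array([541.7, 354.7]), 's', array([82.7, 82.7]), 'longaxis deg', -51.6, 'med', array([530.2, 359.5]), 'z', array([ 8.4,  9.6, 10.7]))
row [0.0298, -0.2602, -0.0048] [0.2, 0.1, 44.0] n>= 4.2 4.1 q6 -19 clock 7.175 w 0.0854 F [-0.2 -0.4  0.5] p [542.8 354.7 176. ]
```

View pics/w4.png

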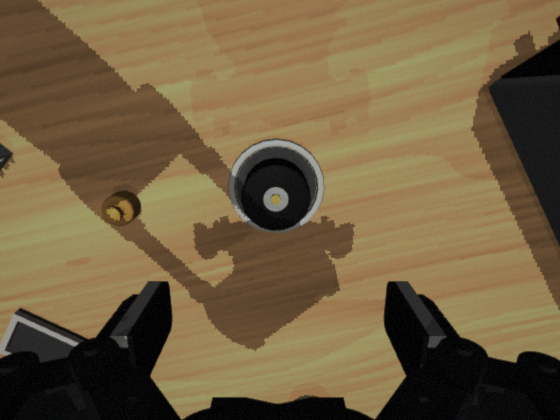

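The transformer (275,197) is seated inside the round nest: its top is 38 mm up and it is about 1.5 mm off centre. Next is the heat sink.

```bash
python3 -m crank '[[0.004,-0.04,-0.002,0,0,6],[0.011,-0.09,-0.005,0,0,14],[0.017,-0.14,-0.005,0,0,23],[0.023,-0.19,-0.005,0,0,32],[0.028,-0.235,-0.005,0,0,40],[0.03,-0.255,-0.005,0,0,43.5],[0.03,-0.26,-0.005,0,0,44],[0.03,-0.26,-0.005,0,0,44],[0.03,-0.26,-0.005,0,0,44]]'
python3 wr.py w5 .028 .038 220 130 340 260; python3 go.py 453.6 108.5 10 32.6
```

```text
clock: 8.3
position: [0.4537, 0.1094, 0.1798]
ee_rot: [0.001, 0.48, 0.878, 0.002]
contact_force: [0.0, -0.2, -0.6]
width: 0.0858
(2074, 'c', array([454.2, 108.8]), 's', array([46.7, 46. ]), 'longaxis deg', -57.3, 'med', array([454.1, 108.7]), 'z', array([30.3, 33.5, 34.6]))
row [-0.0008, -0.0013, 0.1698] [0.2, 0.0, 0.1] n>= 2.7 0.0 q6 -19 clock 8.35 w 0.0851 F [-0.5 -0.1  1. ] p [453.7 109.5 179.8]
```

```bash
python3 -m crank '[[0,0,0.05,0,0,0],[0,-0.001,0.1,0,0,0],[0,-0.001,0.14,0,0,0],[0,-0.001,0.16,0,0,0],[0,-0.001,0.17,0,0,0],[0,-0.001,0.17,0,0,0]]'
python3 -m crank '[[0,0,0,0,0,0],[0,0,0,0,0,0],[0,0,0,0,0,0],[0,0,0,0,0,0],[0,0,0,0,0,0],[0,0,0,0,0,0],[0,0,0,0,0,0],[0,0,0,0,0,0],[0,0,-0.01,0,0,0],[0,0,-0.05,0,0,0],[0,0,-0.1,0,0,0],[0,0,-0.14,0,0,0],[0,0,-0.15,0,0,0],[0,0,-0.15,0,0,0]]' 0 40
python3 go.py 637 -115.8 150 28.1
```

```text
clock: 9.1
position: [0.4536, 0.1097, 0.0095]
ee_rot: [0.001, 0.479, 0.878, 0.002]
contact_force: [-0.1, 0.3, 0.1]
width: 0.0857
clock: 10.85
position: [0.4528, 0.1093, 0.1596]
ee_rot: [0.001, 0.479, 0.878, 0.002]
contact_force: [-0.8, 0.5, -1.1]
width: 0.0452
row [-0.2889, 0.0331, 0.0097] [0.2, -0.0, 4.6] n>= 4.7 0.4 q6 -38 clock 10.85 w 0.0452 F [-0.8  0.5 -1.1] p [452.8 109.3 159.6]
```

```bash
python3 -m crank '[[-0.03,0.003,0.001,0,0,0.5],[-0.08,0.009,0.003,0,0,1],[-0.13,0.015,0.005,0,0,2],[-0.18,0.021,0.007,0,0,3],[-0.23,0.027,0.009,0,0,4],[-0.27,0.031,0.01,0,0,4.6],[-0.285,0.033,0.01,0,0,4.6],[-0.289,0.033,0.01,0,0,4.6],[-0.289,0.033,0.01,0,0,4.6]]'
python3 go.py 637 -115.8 16 28.1; python3 wr.py w6 .007 .013 0 0 560 420
```

```text
clock: 11.98
position: [0.6358, -0.1148, 0.149]
ee_rot: [-0.0, 0.514, 0.858, 0.002]
contact_force: [-0.1, 0.9, -1.0]
width: 0.0449
row [-0.0018, 0.0003, 0.133] [0.1, -0.1, 0.1] n>= 2.1 0.0 q6 -38 clock 11.975 w 0.0449 F [-0.1  0.9 -1. ] p [ 635.8 -114.8  149. ]
(5470, 'c', array([ 645.6, -147.6]), 's', array([465. , 349.3]), 'longaxis deg', 28.1, 'med', array([ 535.7, -106.8]), 'z', array([ 7.6,  9.4, 10.7]))
```

View pics/w6.png

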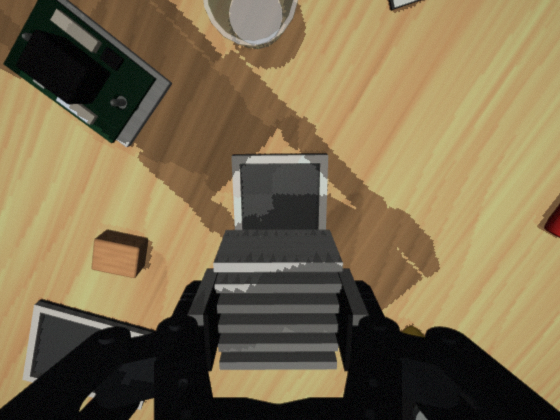

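The heat sink (278,300) is square to and centred on the square nest (280,200).

```bash
python3 -m crank '[[-0.001,0,0.05,0,0,0],[-0.002,0,0.09,0,0,0],[-0.002,0,0.115,0,0,0],[-0.002,0,0.127,0,0,0],[-0.002,0,0.132,0,0,0],[-0.002,0,0.134,0,0,0],[-0.002,0,0.136,0,0,0],[-0.002,0,0.136,0,0,0]]'
```

```text
clock: 13.02
position: [0.6378, -0.116, 0.0147]
ee_rot: [0.001, 0.514, 0.858, 0.002]
contact_force: [0.1, 0.9, 3.4]
width: 0.045
```

Touched down (force went from -1 to +3.4 N). Releasing.

```bash
python3 -m crank '[[0,0,0,0,0,0],[0,0,0,0,0,0],[0,0,0,0,0,0],[0,0,0,0,0,0],[0,0,-0.03,0,0,0],[0,0,-0.08,0,0,0],[0,0,-0.13,0,0,0],[0,0,-0.165,0,0,0],[0,0,-0.165,0,0,0]]' 1
python3 wr.py w7 .032 .045 210 110 350 260 .007 .013 210 110 350 260;python3 go.py 471.5 -95.6 180 79
```

```text
clock: 14.15
position: [0.6391, -0.117, 0.1834]
ee_rot: [0.005, 0.514, 0.858, 0.003]
contact_force: [0.5, -0.1, -0.3]
width: 0.0852
(2087, 'c', array([ 636.9, -117. ]), 's', array([46.1, 46. ]), 'longaxis deg', -62.0, 'med', array([ 636.3, -117.1]), 'z', array([33.6, 37.5, 38.6]))
(2057, 'c', array([ 637.1, -115.5]), 's', array([74.5, 74.2]), 'longaxis deg', -61.6, 'med', array([ 630., -104.]), 'z', array([ 8.7,  9.8, 10.8]))
row [0.0971, -0.1366, -0.0001] [0.3, 0.2, -50.8] n>= 2.7 4.7 q6 -90 clock 14.2 w 0.0853 F [-0.1 -0.5 -0.4] p [ 637.7 -116.6  181. ]
```

The heat sink is seated: its top is about 38 mm up and it is 1.5 mm off centre. Next is the board.

```bash
python3 -m crank '[[0.01,-0.014,0,0,0,-6],[0.026,-0.037,0,0,0,-14],[0.045,-0.063,0,0,0,-23],[0.063,-0.089,0,0,0,-33],[0.08,-0.112,0,0,0,-42],[0.092,-0.13,0,0,0,-48],[0.097,-0.137,0,0,0,-51],[0.097,-0.137,0,0,0,-51],[0.097,-0.137,0,0,0,-51]]'
python3 wr.py w8 .052 .062 180 60 380 300 .020 .028 180 60 380 300; python3 go.py 471.5 -95.6 36 79
```

```text
clock: 15.32
position: [0.4712, -0.0958, 0.1791]
ee_rot: [0.003, 0.095, 0.996, 0.001]
contact_force: [0.2, 0.3, -0.3]
width: 0.085
(1720, 'c', array([503.4, -62.8]), 's', array([130.7,  42.6]), 'longaxis deg', 45.4, 'med', array([471.9, -94.1]), 'z', array([55.8, 56.8, 57.8]))
(4028, 'c', array([ 492. , -107.1]), 's', array([183.9, 132.2]), 'longaxis deg', 87.1, 'med', array([455.4, -94.9]), 'z', array([23.7, 24.8, 25.9]))
row [0.0007, -0.0002, 0.1433] [0.2, 0.3, 0.2] n>= 2.3 0.0 q6 -90 clock 15.375 w 0.0851 F [-0.  -0.3 -0.2] p [471.4 -95.9 179.3]
```

View pics/w8.png

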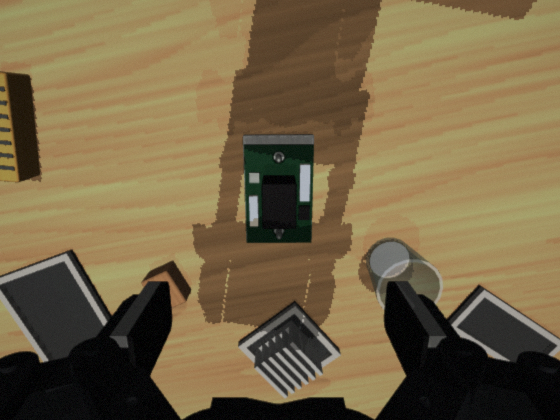

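```bash
python3 - <<'E'
from h import *
W=np.load("pics/w8.npz")["W"]
print(rect(W,(250,165,306,232),.052,.062));print(rect(W,(238,128,320,246),.020,.028))
E
```

```text
(1607, 'c', array([471.7, -95.1]), 's', array([36.2, 26. ]), 'longaxis deg', -10.6, 'med', array([470.7, -95. ]), 'z', array([55.8, 56.8, 57.6]))
(3910, 'c', array([472.1, -95.3]), 's', array([84.7, 56.1]), 'longaxis deg', -10.7, 'med', array([454. , -95.2]), 'z', array([23.8, 24.8, 25.9]))
```

```bash
python3 -m crank '[[0.0005,0.0005,0.05,0.1,0.2,0],[0.0005,0.0005,0.09,0.2,0.3,0],[0.0005,0.0005,0.12,0.2,0.3,0],[0.0005,0.0005,0.135,0.2,0.3,0],[0.0005,0.0005,0.142,0.2,0.3,0],[0.0005,0.0005,0.142,0.2,0.3,0]]'
python3 -m crank '[[0,0,0,0,0,0],[0,0,0,0,0,0],[0,0,0,0,0,0],[0,0,0,0,0,0],[0,0,0,0,0,0],[0,0,0,0,0,0],[0,0,0,0,0,0],[0,0,0,0,0,0],[0,0,0,0,0,0],[0,0,0,0,0,0]]' 0 40; python3 go.py 471.8 -95.2 37 79
```

```text
clock: 16.12
position: [0.472, -0.095, 0.037]
ee_rot: [-0.0, 0.095, 0.996, -0.0]
contact_force: [0.6, -1.4, 0.9]
width: 0.0851
clock: 17.38
position: [0.4723, -0.0952, 0.0376]
ee_rot: [0.0, 0.095, 0.996, -0.0]
contact_force: [-2.2, 0.4, 5.1]
width: 0.025
row [0.0005, -0.0001, 0.0006] [-0.0, 0.0, 0.2] n>= 0.0 0.0 q6 -90 clock 17.375 w 0.025 F [-2.2  0.4  5.1] p [472.3 -95.2  37.6]
```

```bash
python3 -m crank '[[0,0,-0.003,0,0,0],[0,0,-0.008,0,0,0],[0,0,-0.015,0,0,0],[0,0,-0.022,0,0,0],[0,0,-0.03,0,0,0],[0,0,-0.045,0,0,0],[0,0,-0.07,0,0,0],[0,0,-0.09,0,0,0],[0,0,-0.1,0,0,0],[0,0,-0.1,0,0,0]]'; python3 go.py 555 -329 137 99.7; python3 wr.py w9 .1 .15 0 0 560 420
```

```text
clock: 18.62
position: [0.4726, -0.0952, 0.1381]
ee_rot: [0.001, 0.095, 0.996, -0.0]
contact_force: [-0.6, 0.4, -1.9]
width: 0.025
row [-0.1249, -0.2141, 0.0015] [-0.0, 0.1, -20.5] n>= 4.0 1.9 q6 -130 clock 18.625 w 0.025 F [-0.6  0.4 -1.9] p [472.6 -95.2 138.1]
(10476, 'c', array([472.3, -95.6]), 's', array([84.3, 56.3]), 'longaxis deg', -11.0, 'med', array([449.4, -90.8]), 'z', array([124.6, 125.7, 139.7]))
```

View pics/w9.png

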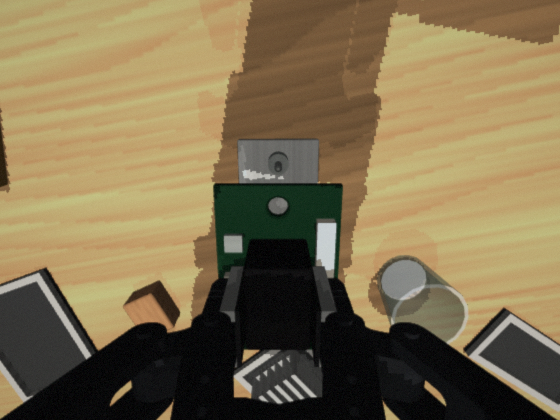

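The board is off the stand, square and level in the grip (its far edge at row 185), and clear of the pins.

```bash
python3 -m crank '[[-0.012,-0.02,0,0,0,-2],[-0.03,-0.05,0,0,0,-5],[-0.05,-0.085,0,0,0,-8],[-0.07,-0.12,0,0,0,-11],[-0.09,-0.155,0,0,0,-14.5],[-0.108,-0.185,0,0,0,-17.5],[-0.12,-0.205,0,0,0,-19.5],[-0.125,-0.214,0,0,0,-20.5],[-0.125,-0.214,0,0,0,-20.5],[-0.125,-0.214,0,0,0,-20.5]]'; python3 go.py 555 -329 22 99.7; python3 wr.py w10 .1 .15 150 0 410 420 .007 .013 0 0 560 420
```

```text
clock: 19.92
position: [0.554, -0.3275, 0.1371]
ee_rot: [-0.001, -0.084, 0.996, 0.001]
contact_force: [-0.0, -0.3, -1.2]
width: 0.0251
row [-0.0008, -0.0018, 0.1151] [0.1, -0.1, -0.0] n>= 1.8 0.0 q6 -130 clock 19.925 w 0.0251 F [-0.  -0.3 -1.2] p [ 554.  -327.5  137.1]
(10636, 'c', array([ 553.7, -327.6]), 's', array([84.3, 56.3]), 'longaxis deg', 9.7, 'med', array([ 530.9, -331.8]), 'z', array([123.7, 124.7, 140.9]))
(5770, 'c', array([ 564.6, -324.9]), 's', array([442.6, 294.2]), 'longaxis deg', -76.7, 'med', array([ 536.7, -299.9]), 'z', array([ 7.8,  9.7, 11.6]))
```

View pics/w10.png

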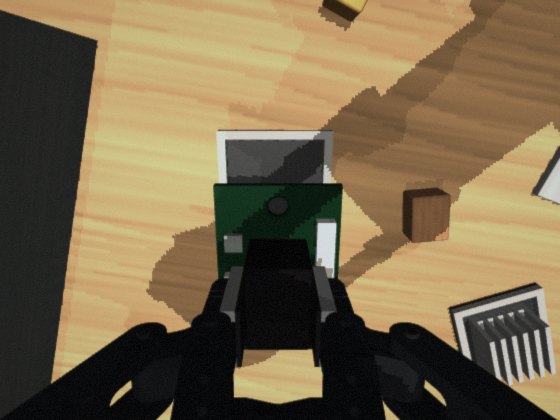

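Nest at column 275, board at column 279, which matches the 1.8 mm correction. Lowering the board.

```bash
python3 -m crank '[[-0.001,-0.002,0.03,0,0,0],[-0.001,-0.002,0.065,0,0,0],[-0.001,-0.002,0.09,0,0,0],[-0.001,-0.002,0.105,0,0,0],[-0.001,-0.002,0.111,0,0,0],[-0.001,-0.002,0.114,0,0,0],[-0.001,-0.002,0.1155,0,0,0],[-0.001,-0.002,0.1165,0,0,0],[-0.001,-0.002,0.1165,0,0,0]]'
```

```text
clock: 21.1
position: [0.5557, -0.3295, 0.0216]
ee_rot: [0.0, -0.084, 0.996, -0.0]
contact_force: [0.4, 0.0, 0.9]
width: 0.025
```

```bash
python3 -m crank '[[0,0,0.0005,0,0,0],[0,0,0.0005,0,0,0],[0,0,0.0005,0,0,0]]'; python3 -m crank '[[0,0,0,0,0,0],[0,0,0,0,0,0],[0,0,0,0,0,0],[0,0,0,0,0,0],[0,0,-0.03,0,0,0],[0,0,-0.08,0,0,0],[0,0,-0.13,0,0,0],[0,0,-0.16,0,0,0],[0,0,-0.16,0,0,0]]' 1
python3 wr.py w11 .036 .046 200 80 360 280 .0065 .011 200 80 360 280;python3 go.py 376.4 -299.3 180 73.1
```

```text
clock: 21.48
position: [0.5557, -0.3295, 0.0216]
ee_rot: [0.0, -0.084, 0.996, -0.0]
contact_force: [-1.5, 1.1, 4.6]
width: 0.025
clock: 22.6
position: [0.5571, -0.3305, 0.1848]
ee_rot: [0.003, -0.084, 0.996, -0.002]
contact_force: [0.9, 0.5, -1.2]
width: 0.0856
(1399, 'c', array([ 555. , -329.8]), 's', array([35.6, 25.9]), 'longaxis deg', 9.0, 'med', array([ 554.1, -330. ]), 'z', array([39.7, 40.7, 41.6]))
(6264, 'c', array([ 555.2, -329.6]), 's', array([112.9,  84.2]), 'longaxis deg', 9.4, 'med', array([ 544.1, -331.6]), 'z', array([ 8. ,  9.2, 10.3]))
row [0.1719, 0.0602, 0.002] [-0.1, 0.1, 26.6] n>= 2.9 2.5 q6 -112 clock 22.65 w 0.0852 F [ 0.3 -0.1 -0.9] p [ 556.  -329.8  182.5]
```

View pics/w11.png

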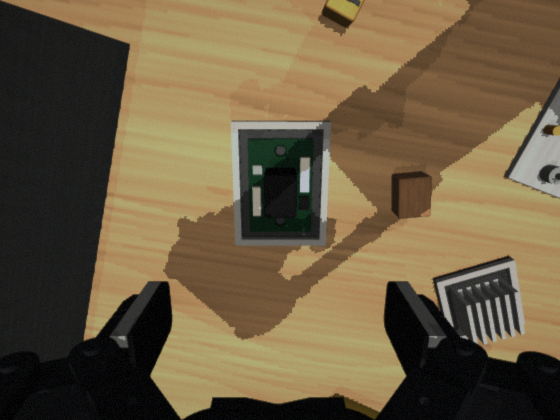

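The board (280,190) lies flat and centred in its nest, with the block top at 41 mm. Next is the bar.

```bash
python3 -m crank '[[0.02,0.007,0,0,0,3],[0.05,0.0175,0,0,0,8],[0.085,0.03,0,0,0,13],[0.12,0.042,0,0,0,19],[0.15,0.0525,0,0,0,23.5],[0.167,0.0585,0,0,0,26],[0.172,0.06,0.002,0,0,26.6],[0.172,0.06,0.002,0,0,26.6],[0.172,0.06,0.002,0,0,26.6]]'
python3 wr.py w12 .025 .033 220 110 340 270; python3 go.py 376.4 -299.3 10 73.1
```

```text
clock: 23.78
position: [0.3773, -0.2999, 0.1799]
ee_rot: [0.002, 0.147, 0.989, -0.001]
contact_force: [-0.3, 0.3, 0.2]
width: 0.0852
(2882, 'c', array([ 376.3, -298.5]), 's', array([83.3, 24. ]), 'longaxis deg', -16.5, 'med', array([ 373.4, -297.9]), 'z', array([28.7, 29.9, 30.9]))
row [0.0015, 0.0004, 0.1699] [-0.0, 0.2, 0.0] n>= 2.7 0.0 q6 -112 clock 23.825 w 0.0855 F [0.8 0.1 0.5] p [ 377.3 -299.9  179.9]
```

```bash
python3 -m crank '[[0.001,0.001,0.05,0,0,0],[0.001,0.001,0.1,0,0.2,0],[0.001,0.001,0.14,0,0.2,0],[0.001,0.001,0.16,0,0.2,0],[0.001,0.001,0.169,0,0.2,0],[0.001,0.001,0.169,0,0.2,0]]'
python3 -m crank '[[0,0,0,0,0,0],[0,0,0,0,0,0],[0,0,0,0,0,0],[0,0,0,0,0,0],[0,0,0,0,0,0],[0,0,0,0,0,0],[0,0,0,0,0,0],[0,0,0,0,0,0],[0,0,0,0,0,0],[0,0,0,0,0,0],[0,0,-0.01,0,0,0],[0,0,-0.05,0,0,0],[0,0,-0.1,0,0,0],[0,0,-0.14,0,0,0],[0,0,-0.15,0,0,0],[0,0,-0.15,0,0,0]]' 0 60
python3 go.py 661 101 160 135.8
```

```text
clock: 24.58
position: [0.3775, -0.299, 0.0107]
ee_rot: [-0.0, 0.147, 0.989, -0.0]
contact_force: [-0.9, -0.5, 0.1]
width: 0.0854
clock: 26.58
position: [0.3773, -0.2987, 0.1605]
ee_rot: [-0.0, 0.147, 0.989, -0.0]
contact_force: [-1.1, -0.7, -2.6]
width: 0.0226
row [-0.1556, 0.4648, 0.0001] [-0.0, -0.1, -62.7] n>= 7.8 5.9 q6 -127 clock 26.575 w 0.0226 F [-1.1 -0.7 -2.6] p [ 377.3 -298.7  160.5]
```

```bash
python3 -m crank '[[-0.009,0.028,0,0,0,-4],[-0.023,0.07,0,0,0,-9],[-0.039,0.116,0,0,0,-15],[-0.054,0.163,0,0,0,-22],[-0.07,0.209,0,0,0,-28],[-0.085,0.256,0,0,0,-34],[-0.101,0.302,0,0,0,-41],[-0.117,0.349,0,0,0,-47],[-0.132,0.395,0,0,0,-53],[-0.146,0.437,0,0,0,-59],[-0.154,0.46,0,0,0,-62],[-0.156,0.465,0,0,0,-62.7],[-0.156,0.465,0,0,0,-62.7],[-0.156,0.465,0,0,0,-62.7]]'
python3 go.py 661 101 16 135.8; python3 wr.py w13 .15 .20 200 150 360 420
```

```text
clock: 28.32
position: [0.6604, 0.0999, 0.1595]
ee_rot: [-0.001, -0.389, 0.921, 0.0]
contact_force: [-0.1, -0.5, -1.7]
width: 0.0225
row [-0.0015, 0.0001, 0.1435] [0.1, -0.1, -0.0] n>= 2.3 0.0 q6 -127 clock 28.325 w 0.0225 F [-0.1 -0.5 -1.7] p [660.4  99.9 159.5]
(16657, 'c', array([660.4,  97.9]), 's', array([85.9, 48.1]), 'longaxis deg', 29.8, 'med', array([653.9,  93.6]), 'z', array([175.4, 178. , 189.6]))
```

View pics/w13.png

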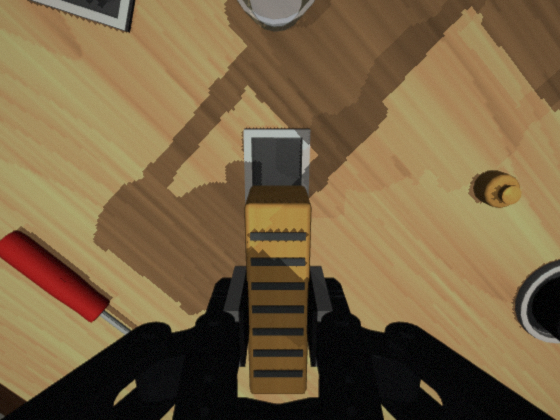

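The bar (278,300) is lined up with the narrow nest (277,160).

```bash
python3 -m crank '[[-0.001,0,0.04,0,0,0],[-0.002,0,0.085,0,0,0],[-0.002,0,0.115,0,0,0],[-0.002,0,0.133,0,0,0],[-0.002,0,0.14,0,0,0],[-0.002,0,0.143,0,0,0],[-0.002,0,0.145,0,0,0],[-0.002,0,0.146,0,0,0],[-0.002,0,0.146,0,0,0]]'
```

```text
clock: 29.5
position: [0.6626, 0.1013, 0.0155]
ee_rot: [0.0, -0.389, 0.921, -0.0]
contact_force: [-1.2, 0.2, 5.4]
width: 0.0225
```

```bash
python3 -m crank '[[0,0,0,0,0,0],[0,0,0,0,0,0],[0,0,0,0,0,0],[0,0,0,0,0,0],[0,0,-0.03,0,0,0],[0,0,-0.08,0,0,0],[0,0,-0.13,0,0,0],[0,0,-0.16,0,0,0],[0,0,-0.16,0,0,0]]' 1
python3 wr.py w14 .028 .042 220 100 340 270 .007 .013 220 100 340 270; python3 go.py 400 100 260 100
```

```text
clock: 30.62
position: [0.6643, 0.1015, 0.1787]
ee_rot: [0.003, -0.389, 0.921, -0.002]
contact_force: [0.6, 0.0, -0.1]
width: 0.0853
(2990, 'c', array([661.5, 100.8]), 's', array([83.8, 24. ]), 'longaxis deg', 45.7, 'med', array([659.4,  98.4]), 'z', array([32.8, 33.9, 35. ]))
(2446, 'c', array([661.7, 100.8]), 's', array([112.4,  52.1]), 'longaxis deg', 45.5, 'med', array([655.9,  94.6]), 'z', array([ 8.9,  9.8, 10.8]))
row [0.1844, 0.1872, -0.0843] [-0.1, 0.1, 35.8] n>= 4.4 3.3 q6 -86 clock 30.675 w 0.0852 F [-0.4  0.3 -0.9] p [662.9 101.5 176.3]
```

The bar is seated. Raising the arm and doing a last overview check.

```bash
python3 -m crank '[[0.03,0.03,-0.02,0,0,0],[0.06,0.06,-0.05,0,0,0],[0.1,0.1,-0.08,0,0,0],[0.14,0.14,-0.08,0,0,0],[0.17,0.17,-0.08,0,0,0],[0.18,0.18,-0.08,0,0,0],[0.18,0.18,-0.08,0,0,0],[0.18,0.18,-0.08,0,0,0]]'
python3 - <<'E'
from h import *
from rig import viewer
d=viewer.get_image("top");cv2.imwrite("pics/top1.png",d["frame"]);W=world(d,d["world_from_camera"])
for k,b in dict(beaker=((270,168,306,206),.04,.066),board=((398,160,460,230),.034,.05),tr=((105,170,152,218),.033,.044),hs=((310,133,362,182),.033,.044),bar=((212,116,270,172),.028,.044)).items(): print(k,rect(W,*b))
E
```

```text
clock: 31.68
position: [0.4097, 0.0981, 0.2553]
ee_rot: [0.001, -0.389, 0.921, -0.001]
contact_force: [-0.4, -0.4, -0.2]
width: 0.0856
beaker (167, 'c', array([557.8,  -6.4]), 's', array([51.5, 50. ]), 'longaxis deg', 1.4, 'med', array([567.1,  -7. ]), 'z', array([46.5, 59.5, 62.7]))
board (208, 'c', array([ 554.8, -329.7]), 's', array([36.2, 27.4]), 'longaxis deg', 11.2, 'med', array([ 554.7, -329. ]), 'z', array([38.8, 41.9, 44.9]))
tr (483, 'c', array([542.5, 352.6]), 's', array([55.2, 54.2]), 'longaxis deg', -39.8, 'med', array([542.6, 351.8]), 'z', array([36.7, 39.4, 42. ]))
hs (264, 'c', array([ 636.3, -118.1]), 's', array([47.1, 45.6]), 'longaxis deg', -62.7, 'med', array([ 636.6, -119.1]), 'z', array([34.9, 38.6, 41.4]))
bar (399, 'c', array([660.5, 100.8]), 's', array([85.1, 24.2]), 'longaxis deg', 45.8, 'med', array([660.1, 100.1]), 'z', array([32.4, 35.1, 38.1]))
```

View pics/top1.png

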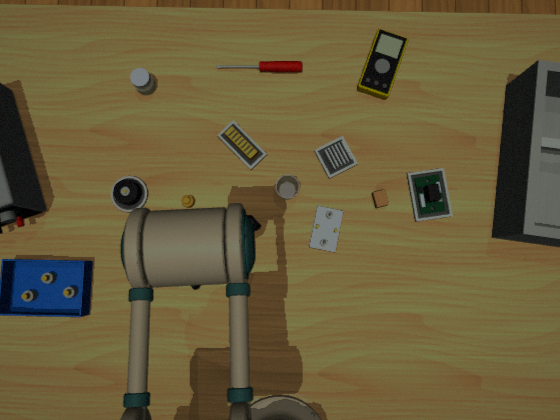

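All four parts sit in their nests, and the beaker is still at (287,187) where it started.

```bash
python3 -c "
from rig import job; print(job.sign_off())"
```

```text
the job is handed in; nothing more can be done
None
```

All four parts are in their matching nests, and I handed the job in at about 32 s on the robot clock. The sign-off gives no verdict, so the result rests on the checks below.

- **Moves:** I placed the transformer, then the heat sink, the board and the bar. The board came straight up and level off its pins. Each part was lowered until the wrist force showed contact (at most about 5 N) and only then released.
- **Seating:** The wrist camera showed every part within about 2 mm of its nest's centre. The top heights matched parts lying flat on the nest floors: 38 mm for the transformer and heat sink, 41 mm for the board's block and 34 mm for the bar.
- **Final overview:** The top camera gave positions within about 2.5 mm of the nest centres, with heights about 1 mm higher, which is within its noise.
- **Beaker:** It has not moved to within 1 mm and stands upright.
- **Arm:** It was clear of everything and the gripper was open at hand-in.

No check failed or disagreed beyond that.

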